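Fit the nested filter adapters to their flasks

ROBOT

A 7-joint arm with a two-finger parallel gripper is mounted at the origin on the work surface; the furniture and walls round the work are solid. World frame = base frame: x ahead of the robot, y to its left, z up, the work surface at z = 0. Lengths are in m, angles in rad, forces in N, time in s.
With the tool pointing down it reaches from about 0.4 to 0.9 m from the base axis. Payload 5.6 kg.
Tool frame: the origin (TCP) lies where the fingers leave the gripper's body, on its centre line; the fingertips stand ctrl.tip_reach ahead of it and the grasp point (between the pads) lies 69 mm ahead of it (ctrl.tip_reach is the distance from the TCP to the fingertips, in m); z points along the fingers, y is the line along which they close (so a half turn about z gives the same grasp; the last joint's range is limited). The gripper opens to 92 mm and grips with 3 to 60 N. Pads are 20 mm wide; open, the fingers measure 128 mm over their backs; the gripper's body (75 mm by 189 mm) begins 69 mm behind the grasp point.
Start: joints at [-1.239, 0.468, -0.012, 1.603, 0.006, 1.071, -0.056], TCP at [0.238, 0.605, 0.303] pointing down, gripper open.
Joint ranges: [-2.53, 2.53], [-0.31, 2.02], [-1.57, 1.55], [0.28, 2.44], [-1.29, 4.43], [0.15, 1.84], [-2.92, 2.92]. Speed limits (rad/s): [2.57, 2.57, 3.14, 3.14, 3.14, 3.14, 3.14].

INTERFACE

Orientations are given as a rotation vector (axis times angle).
In Python, from workcell import ctrl, get_image, camera_info gives the robot as it stands.
- The arm moves only by the shell command python3 -m inch 'ROWS' [FORCE]. ROWS is JSON, a list of rows, each a list of 3 entries, a list of its own where there are three numbers: the opening, from 0 (shut) to 1 (fully open), then the shift along the tool's x, y, z in cm, then the turn about the tool's z in degrees. A call has exactly 10 rows; each row shifts and turns the commanded pose from where the row before left it, along the tool's axes as they then stand; what a row does not reach is not made up. A row lasts 1/8 s, in which the tool goes at most 62.5 mm and 10.7 degrees, less where a joint would pass 70% of its speed; a pose out of reach is approached as far as the arm can. A call is refused whole if a number of a shift passes 6.25 or a number of a turn 10.7, either way. A call with a gripper value outside its range is refused whole. The fingers move at their own pace and stop on an object; FORCE is the grip in N (left out, the last holds). Time passes only in rows, so rows that do not move let the fingers close, or fill a call up. It gives the time, the measured TCP pose, the force, the opening and the grip force at its end, in the units of the state.
- ctrl.sense(): the state, without advancing time (a new reading comes with each control period).
- get_image(name): name is "scene" or "top" or "wrist"; returns the picture (400x640x3 uint8, red, green, blue); there is no depth.
- camera_info(name): a dict with "fx", "fy", "cx", "cy" (pixels), "rvec" (rotation vector, rad) and "tvec" (3), from world to camera coordinates, as OpenCV has them; the wrist camera has in their place "mount" (4x4, takes a point from camera to tool coordinates, whose origin is the TCP and whose axes are the flange's). Camera axes: x right, y down, z forward; pixel columns grow to the right and rows downward; lengths in m; the calibration is good to about 2 mm. The wrist camera is an equidistant fisheye: a pixel r from the principal point sees the ray r / f radians off the axis. A picture is of the moment at which its call begins: read the wrist's pose just before it. camera_info takes no time and is no camera call.
- ctrl.hand_in(): hands the job in; it is judged then, once.
The state is a dict: "t": time; "qpos": joint angles; "joint_vel": joint speeds; "joint_efforts": joint torques, N m; "eef_pos": TCP position; "orientation": TCP orientation; "force": force on the tool from outside, world axes, zero at the start; "moment": the same for the moment, N m; "grip_width": finger opening in m; "grasp_force": force on a finger pad.
Only numpy, scipy, OpenCV 4.12 (cv2) and the standard library are available. Lean on these libraries where they do the work, as an engineer would, in place of code of your own. Each camera call takes 0.05 s, during which the arm holds its last target. There are 200 camera calls.

TASK

Get the four vacuum filter flasks ready: take the nested pile of tapered filter adapters apart, one after another from the top, and put each into the mouth of the flask it fits (the smallest adapter in the smallest flask, and so on up to the largest), plug down and fully home, with the collar flat on the rim. Keep the adapters upright and set them in rather than dropping them; leave all four seated and released.

Things in the scene. Friction and masses are not known exactly. Their poses are not given: they have to be found in the camera images.
- adapter_1: beige filter adapter, smallest of four: hard plastic ring. Collar 36 mm wide, 17 mm thick; plug below it 15 mm long, 25 mm wide tapering to 18; bore 14 mm. Origin: centre of the plug's tip; z up; collar 15 to 32 mm above the origin: grip it there. Starts top of the pile, plug loose in the dark red one's bore, collar on its collar, origin 17 mm above its. Fits flask_1.
- adapter_2: dark red filter adapter, second smallest of four: hard plastic ring. Collar 46 mm wide, 17 mm thick; plug below it 15 mm long, 35 mm wide tapering to 28; bore 28 mm. Origin: centre of the plug's tip; z up; collar 15 to 32 mm above the origin: grip it there. Starts in the pile, plug loose in the grey one's bore, collar on its collar, origin 17 mm above its. Fits flask_2.
- adapter_3: grey filter adapter, second largest of four: hard plastic ring. Collar 56 mm wide, 17 mm thick; plug below it 15 mm long, 45 mm wide tapering to 38; bore 38 mm. Origin: centre of the plug's tip; z up; collar 15 to 32 mm above the origin: grip it there. Starts in the pile, plug loose in the black one's bore, collar on its collar, origin 17 mm above its. Fits flask_3.
- adapter_4: black filter adapter, largest of four: hard plastic ring. Collar 66 mm wide, 17 mm thick; plug below it 15 mm long, 55 mm wide tapering to 48; bore 48 mm. Origin: centre of the plug's tip; z up; collar 15 to 32 mm above the origin: grip it there. Starts bottom of the pile, its plug on the bench. Fits flask_4.
- flask_1: smallest of four white conical filter flasks, straight neck, black foot ring, hose spout on neck; stands fast. Base 80 mm, flat rim 105 mm above the bench, mouth 28 mm bore, 40 mm outside, 30 mm deep. Origin: centre of underside; z up; x to the spout, its end 47 mm from the axis, 21 mm below the rim. The beige adapter home in it: 1.5 mm clear, its origin 90 mm above this one.
- flask_2: second smallest of four white conical filter flasks, straight neck, black foot ring, hose spout on neck; stands fast. Base 90 mm, flat rim 120 mm above the bench, mouth 38 mm bore, 50 mm outside, 30 mm deep. Origin: centre of underside; z up; x to the spout, its end 52 mm from the axis, 21 mm below the rim. The dark red adapter home in it: 1.5 mm clear, its origin 105 mm above this one.
- flask_3: second largest of four white conical filter flasks, straight neck, black foot ring, hose spout on neck; stands fast. Base 98 mm, flat rim 135 mm above the bench, mouth 48 mm bore, 60 mm outside, 30 mm deep. Origin: centre of underside; z up; x to the spout, its end 57 mm from the axis, 21 mm below the rim. The grey adapter home in it: 1.5 mm clear, its origin 120 mm above this one.
- flask_4: largest of four white conical filter flasks, straight neck, black foot ring, hose spout on neck; stands fast. Base 104 mm, flat rim 150 mm above the bench, mouth 58 mm bore, 70 mm outside, 30 mm deep. Origin: centre of underside; z up; x to the spout, its end 62 mm from the axis, 21 mm below the rim. The black adapter home in it: 1.5 mm clear, its origin 135 mm above this one.

How it is judged:
At the end, for the whole second after the job is handed in: Each adapter sits in its own flask (adapter_1 in flask_1, ... adapter_4 in flask_4): axes within 5 mm, collar down on the rim (height within +2/-3 mm of seated), upright within 0.06 rad, at rest and not touched by the fingers (horizontal distance between adapter_1 and flask_1 below 0.005 m and z of adapter_1 in the frame of flask_1 between 0.087 and 0.092 m and angle between each of adapter_1, adapter_2, adapter_3, adapter_4's own z axis and vertical below 0.06 rad and linear speed of each of adapter_1, adapter_2, adapter_3, adapter_4 below 0.02 m/s and contact force between the fingers and adapter_1 below 0.05 N and horizontal distance between adapter_2 and flask_2 below 0.005 m and z of adapter_2 in the frame of flask_2 between 0.102 and 0.107 m and contact force between the fingers and adapter_2 below 0.05 N and horizontal distance between adapter_3 and flask_3 below 0.005 m and z of adapter_3 in the frame of flask_3 between 0.117 and 0.122 m and contact force between the fingers and adapter_3 below 0.05 N and horizontal distance between adapter_4 and flask_4 below 0.005 m and z of adapter_4 in the frame of flask_4 between 0.132 and 0.137 m and contact force between the fingers and adapter_4 below 0.05 N).
It fails at once if an adapter is tipped by more than about 35 degrees (angle between any of adapter_1, adapter_2, adapter_3, adapter_4's own z axis and vertical above 0.6 rad).
It fails at once if an adapter is dropped: it moves faster than 0.5 m/s out of the fingers (a fall of more than about 13 mm) ((linear speed of adapter_1 above 0.5 m/s and contact force between the fingers and adapter_1 below 0.05 N) or (linear speed of adapter_2 above 0.5 m/s and contact force between the fingers and adapter_2 below 0.05 N) or (linear speed of adapter_3 above 0.5 m/s and contact force between the fingers and adapter_3 below 0.05 N) or (linear speed of adapter_4 above 0.5 m/s and contact force between the fingers and adapter_4 below 0.05 N)).
It also fails if it takes over 120 s, if anything falls off the work surface, if the arm or the gripper's body presses on something with over 40 N, if the wrist force passes 120 N, or if a joint passes its speed limit or range.

## Working session

There is one attempt and no reset: what is moved stays moved. The work goes in short steps, Python scripts to look and compute and a shell command to move; the robot and the scene stay as the last step left them, time stands still between calls to the robot, and variables do not carry over. Pictures are saved under pics/ and viewed, at most 14 in all, crops included, and the job is handed in when it is done.

```bash
mkdir -p pics; ls
python3 - <<'E'
from workcell import ctrl,get_image,camera_info
import cv2,numpy as np
np.set_printoptions(precision=4,suppress=True)
s=ctrl.sense();print(s,ctrl.tip_reach)
for n in("scene","top","wrist"):
    im=get_image(n);cv2.imwrite(f"pics/{n}0.png",im[:,:,::-1]);print(n,camera_info(n))
E
```

```text
pics
{'t': 0.0, 'qpos': array([-1.239 ,  0.4684, -0.0116,  1.6036,  0.006 ,  1.0714, -0.0563]), 'joint_vel': array([ 0.0006,  0.0009, -0.0003,  0.0003, -0.0003, -0.0013, -0.0002]), 'joint_efforts': array([  0.0006, -52.0577,  -0.0122, -24.3752,  -0.0566,   0.0173,
         0.0002]), 'eef_pos': array([0.2378, 0.6045, 0.3018]), 'orientation': array([-0.5853, -3.0864,  0.0028]), 'force': array([ 0.5523,  0.9693, -1.1295]), 'moment': array([-0.0288,  0.051 ,  0.0436]), 'grasp_force': 0.0, 'grip_width': 0.0917635997621584} 0.0881
scene {'fx': 494.98299179477317, 'fy': 494.98299179477317, 'cx': 322.59174248563403, 'cy': 200.10614368810735, 'rvec': array([ 1.2238, -2.0067,  1.1647]), 'tvec': array([0.1804, 0.2403, 0.832 ])}
top {'fx': 393.44865688653437, 'fy': 393.44865688653437, 'cx': 316.7928846844592, 'cy': 197.5895258707182, 'rvec': array([ 2.037 , -2.1865,  0.2305]), 'tvec': array([0.0351, 0.4328, 1.0377])}
wrist {'fx': 309.70691628693146, 'fy': 309.70691628693146, 'cx': 317.6686961523773, 'cy': 196.8317004595022, 'mount': array([[ 0.0006, -0.9562, -0.2928,  0.0835],
       [ 1.    ,  0.0006, -0.0001,  0.0006],
       [ 0.0003, -0.2928,  0.9562, -0.0818],
       [ 0.    ,  0.    ,  0.    ,  1.    ]])}
```

View pics/scene0.png

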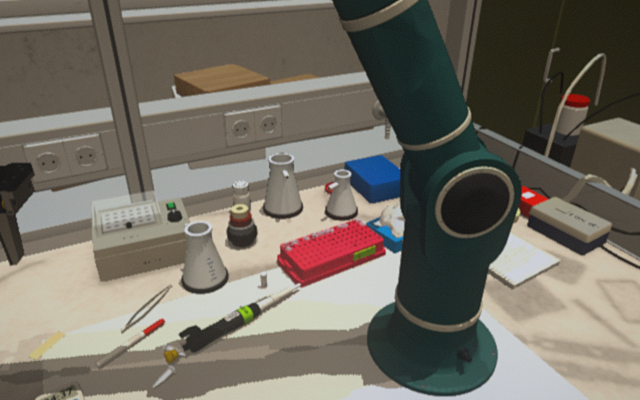

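View pics/top0.png

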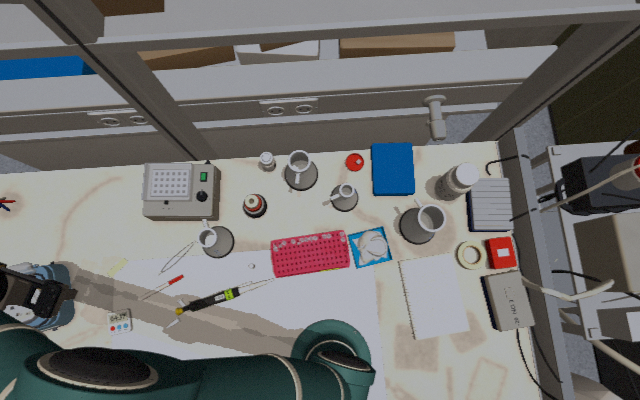

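View pics/wrist0.png

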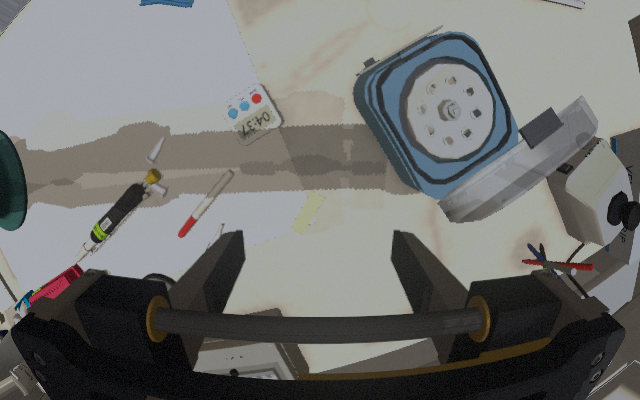

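The scene view shows the pile near (240,225), with flasks at (203,255), (283,185) and (342,195). In the top view the flasks are near (212,240), (300,165), (343,195) and (425,220), and the pile is at (255,203). The wrist view shows nothing relevant. I'll enlarge these next.

Run:
```python
import cv2,numpy as np
t=cv2.imread("pics/top0.png")[135:265,185:465]
s=cv2.imread("pics/scene0.png")[140:300,170:370]
a=cv2.resize(t,None,fx=2.85,fy=2.85,interpolation=cv2.INTER_CUBIC)
cv2.imwrite("pics/c1.png",a)
t=cv2.resize(cv2.imread("pics/top0.png")[185:225,235:275],(400,400),interpolation=cv2.INTER_CUBIC)
s=cv2.resize(cv2.imread("pics/scene0.png")[175:255,200:280],(400,400),interpolation=cv2.INTER_CUBIC)
cv2.imwrite("pics/c2.png",np.hstack([t,s]))
```

```text
(no output)
```

View pics/c1.png

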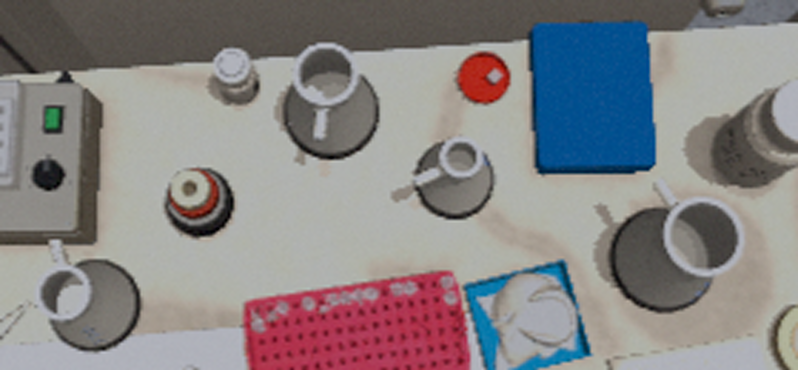

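View pics/c2.png

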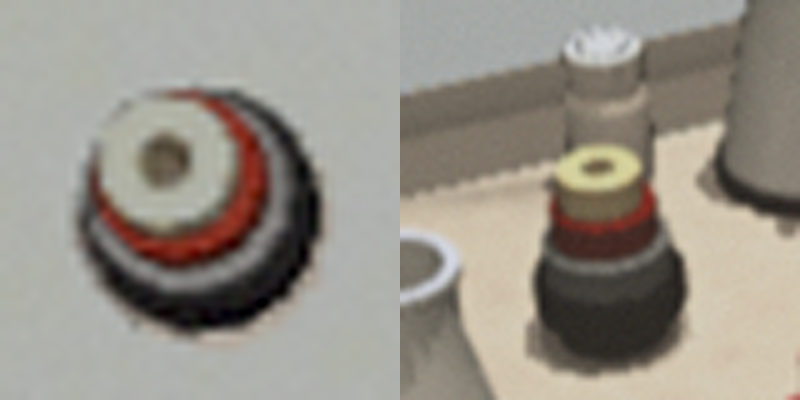

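The crops show four flasks, with mouth centres in full top-image pixels. Matching by mouth size:
- flask_1: (347,190)
- flask_2: (208,238)
- flask_3: (299,161)
- flask_4: (431,218)

The pile is upright, with the beige top at about (252,201). In the scene view it is at (240,208).

```bash
cat > h.py <<'E'
import cv2,numpy as np
from scipy.optimize import least_squares
from scipy.ndimage import map_coordinates
from workcell import ctrl,get_image,camera_info
np.set_printoptions(precision=4,suppress=True)
R=lambda r:cv2.Rodrigues(np.asarray(r,float))[0]
def rays(n,uv,st=None):
    """camera origin and world ray directions of pixels uv"""
    c=camera_info(n);uv=np.atleast_2d(uv).astype(float)
    x=np.c_[(uv[:,0]-c['cx'])/c['fx'],(uv[:,1]-c['cy'])/c['fy']]
    if n=='wrist':
        th=np.linalg.norm(x,axis=1,keepdims=True)+1e-12
        d=np.c_[x/th*np.sin(th),np.cos(th)]
        Rt=R(st['orientation']);M=c['mount']
        return Rt@M[:3,3]+st['eef_pos'],d@(Rt@M[:3,:3]).T
    Rc=R(c['rvec']);return -Rc.T@c['tvec'],np.c_[x,np.ones(len(x))]@Rc
def plane(n,uv,z,st=None):
    o,d=rays(n,uv,st);return (o+d*((z-o[2])/d[:,2])[:,None])[:,:2]
def proj(n,P,st=None):
    c=camera_info(n);P=np.atleast_2d(P)
    if n=='wrist':
        Rt=R(st['orientation']);M=c['mount']
        q=((P-st['eef_pos'])@Rt-M[:3,3])@M[:3,:3]
        r=np.linalg.norm(q[:,:2],axis=1,keepdims=True)+1e-12
        x=q[:,:2]/r*np.arctan2(r,q[:,2:])
    else:
        q=P@R(c['rvec']).T+c['tvec'];x=q[:,:2]/q[:,2:]
    return x*[c['fx'],c['fy']]+[c['cx'],c['cy']]
def circ(p):
    f=lambda v:np.hypot(p[:,0]-v[0],p[:,1]-v[1])-v[2]
    m=np.median(p,0);r=least_squares(f,[*m,.02],loss='soft_l1',f_scale=.0007)
    return r.x,np.median(abs(f(r.x)))
def ring(n,ch,xy,z,r,st=None,mode='peak',w=.004,it=4):
    """circle about xy at height z: along world radii find brightness peak / falling edge of image ch"""
    a=np.linspace(0,2*np.pi,72,endpoint=False);rr=np.linspace(r-w,r+w,41)
    xy=np.array(xy)
    for _ in range(it):
        A,B=np.meshgrid(a,rr,indexing='ij')
        P=np.c_[(xy[0]+B*np.cos(A)).ravel(),(xy[1]+B*np.sin(A)).ravel(),np.full(A.size,z)]
        uv=proj(n,P,st);v=map_coordinates(ch.astype(float),[uv[:,1],uv[:,0]],order=1).reshape(A.shape)
        if mode=='peak':
            wt=np.clip(v-np.percentile(v,50,axis=1)[:,None],0,None)+1e-6;R0=(wt*rr).sum(1)/wt.sum(1)
        else:
            R0=rr[np.argmax(-np.gradient(v,axis=1)*(1 if mode=='fall' else -1),axis=1)]
        p=np.c_[xy[0]+R0*np.cos(a),xy[1]+R0*np.sin(a)]
        c,e=circ(p);xy=c[:2]
    return c,e
E
python3 - <<'E'
from h import *
t=cv2.imread("pics/top0.png");s=cv2.imread("pics/scene0.png")
Z=[.105,.12,.135,.15];D=[.034,.044,.054,.064]
uv=[(347,190),(208,238),(299,161),(431,218)];us=[(342,175),(200,229),(281,160),None]
print(rays('top',[0,0])[0],rays('scene',[0,0])[0])
for i in range(4):
    x=plane('top',uv[i],Z[i])[0];print(i+1,x,'top',*ring('top',t[:,:,0],x,Z[i],D[i]/2,w=.008))
    if us[i]: x=plane('scene',us[i],Z[i])[0];print('   scene',x,*ring('scene',s[:,:,0],x,Z[i],D[i]/2,w=.008))
x=plane('top',[251.5,201],.083)[0]; print('pile',x,ring('top',t[:,:,1],x,.083,.018,mode='fall',w=.004),
 ring('top',t[:,:,1],x,.083,.007,mode='rise',w=.004))
x=plane('scene',[240,208.5],.083)[0];print(x,ring('scene',s[:,:,1],x,.083,.018,mode='fall',w=.004))
E
```

```text
[0.2077 0.0194 1.1054] [-0.4467  0.4417  0.6228]
1 [ 0.4362 -0.0748] top [ 0.4382 -0.0743  0.0172] 0.00020740821016432265
   scene [ 0.4284 -0.0689] [ 0.4366 -0.0742  0.0167] 0.00020300545036379923
2 [0.3343 0.2848] top [0.3378 0.2904 0.0219] 0.00044523370326853516
   scene [0.3305 0.2864] [0.3372 0.2885 0.0225] 0.00016221828785190247
3 [0.5144 0.0446] top [0.5167 0.0447 0.0267] 0.0004659397792062363
   scene [0.5058 0.0485] [0.5174 0.0437 0.0279] 0.0005658623031765068
4 [ 0.3409 -0.2702] top [ 0.3428 -0.2728  0.0322] 0.0003222556019697627
pile [0.4293 0.1784] (array([0.4301, 0.1793, 0.0177]), np.float64(0.0007335390069758124)) (array([0.4302, 0.1799, 0.0072]), np.float64(0.0005636255220771076))
[0.427  0.1785] (array([0.4292, 0.18  , 0.0184]), np.float64(0.0007361407649055674))
```

Top and scene views agree to within about 2 mm, and the radii match the given sizes. Before going in, I'll check how much clearance the gripper body has beside the pile, and work out the first move.

```bash
cat >> h.py <<'E'
def go(x,y,z,st=None):
    """cm in tool axes from the measured pose to TCP (x,y,z)"""
    st=st or ctrl.sense();return R(st['orientation']).T@(np.array([x,y,z])-st['eef_pos'])*100
E
python3 - <<'E'
from h import *
print('box R edge z0',plane('top',[221,215],0),'at top h',[(h,plane('top',[215,217],h)[0]) for h in(.06,.08,.1)])
print('vial base',plane('top',[268,168],0),[(h,plane('top',[267,158],h)[0]) for h in(.06,.08,.1)],
 'scene',[(h,plane('scene',[240,183],h)[0]) for h in (.06,.08,.1)])
print(go(.430,.1795,.30), R(ctrl.sense()['orientation']))
E
```

```text
box R edge z0 [[0.4127 0.2794]] at top h [(0.06, array([0.3973, 0.2815])), (0.08, array([0.3937, 0.2765])), (0.1, array([0.39  , 0.2715]))]
vial base [[0.5422 0.1397]] [(0.06, array([0.5531, 0.1347])), (0.08, array([0.5465, 0.1325])), (0.1, array([0.5399, 0.1303]))] scene [(0.06, array([0.5778, 0.1275])), (0.08, array([0.5414, 0.1387])), (0.1, array([0.505 , 0.1498]))]
[-33.4394 -32.5209   0.2433] [[-0.9306  0.3661 -0.0004]
 [ 0.3661  0.9306 -0.0013]
 [-0.0001 -0.0013 -1.    ]]
```

```bash
python3 -m inch '[[1,[-1.7,-1.6,0],0],[1,[-2.5,-2.5,0],0],[1,[-2.5,-2.5,0],0],[1,[-2.5,-2.5,0],0],[1,[-2.5,-2.5,0],0],[1,[-2.5,-2.5,0],0],[1,[-2.5,-2.5,0],0],[1,[-2.5,-2.5,0],0],[1,[-2.5,-2.5,0],0],[1,[-2.5,-2.5,0],0]]' 30
python3 -m inch '[[1,[-2.5,-2.4,0],0],[1,[-2.5,-2.4,0],0],[1,[-2.2,-2.2,0],0],[1,[-1,-1,0],0],[1,[-1,-0.4,0],0],[1,[0,0,0],0],[1,[0,0,0],0],[1,[0,0,0],0],[1,[0,0,0],0],[1,[0,0,0],0]]'
python3 - <<'E'
from h import *
s=ctrl.sense();im=get_image('wrist');cv2.imwrite('pics/w1.png',im[:,:,::-1])
print(go(.430,.1795,.30,s),s['qpos'],proj('wrist',[[.43,.1795,.083]],s))
E
```

```text
t: 1.4
eef_pos: [0.3752, 0.2908, 0.3026]
orientation: [-0.585, -3.087, 0.0]
force: [0.2, 0.6, 0.7]
grip_width: 0.092
grasp_force: 0.0
t: 2.65
eef_pos: [0.4297, 0.1803, 0.3027]
orientation: [0.585, 3.087, 0.0]
force: [-0.2, -0.5, -0.4]
grip_width: 0.0917
grasp_force: 0.0
[-0.0551 -0.0659  0.27  ] [-0.6578  0.1503  0.2081  2.0489 -0.0381  0.9459  0.7666] [[316.4544 188.9464]]
```

View pics/w1.png

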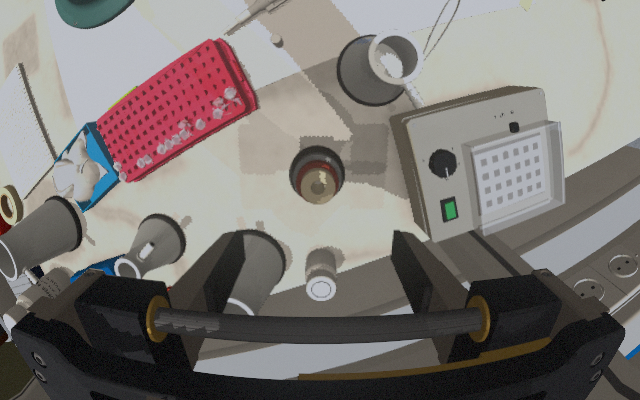

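The wrist view shows the pile between the fingers. The beige top is at about (318,188), against a predicted (316.5,189). I'll refine this numerically.

Run:
```python
from h import *
s=ctrl.sense();im=get_image('wrist').astype(float)
for r,m,w in((.018,'fall',.004),(.007,'rise',.003)):
  for ch in(0,1,2): print(r,ch,ring('wrist',im[:,:,ch],[.43,.1795],.083,r,s,m,w))
g=im[:,:,0]
print(im[180:197,308:328,0].astype(int))
```

```text
0.018 0 (array([0.4281, 0.1813, 0.0172]), np.float64(0.00039125045866358205))
0.018 1 (array([0.4272, 0.1815, 0.0174]), np.float64(0.0007140929935583705))
0.018 2 (array([0.4273, 0.1815, 0.0173]), np.float64(0.0007506398326537368))
0.007 0 (array([0.4289, 0.1809, 0.0071]), np.float64(0.00023264446707965333))
0.007 1 (array([0.429 , 0.1809, 0.007 ]), np.float64(0.00025983294632615))
0.007 2 (array([0.4292, 0.1809, 0.007 ]), np.float64(0.0003803306387432769))
[[122 121 122 124 125 125 119 119 116 112 114 115 156 188 188 187 188 163
  120 120]
 [122 122 122 122 123 119 111 107 110 112 113 113 138 165 180 188 187 163
  123 120]
 [125 125 124 122 120 107  98 102 112 114 115 114 112 127 156 174 184 172
  145 123]
 [123 125 122 119 102  93  97 102 100 110 111 102  95 100  95 136 168 179
  167 125]
 [122 122 121 112  94  92  93  98 101 101 104  98  98  95  94  91  98 111
  124 120]
 [123 123 119 102  90  94  95  95 101 101  98 100  93  98  92  90 125 129
  125 122]
 [123 123 119  87  90  92  95  98 100  99  99 102 100  95  94  89 125 130
  122 123]
 [123 121 115  86  88  91  97  99  98 100 100 100  96  97  96  94 109 120
  124 121]
 [123 124 113  85  87  93  96  98  96  96  99  99  95  95  94  92  90 107
  123 126]
 [126 124 118  96  89  92  96  98 102  97  98  98  98  99  94  92  98 116
  123 123]
 [124 124 123 115  93  87  93  94  96  96  99  95  95  93  92  89 112 122
  120 122]
 [121 122 123 119  99  92  93  97  95  97  97  96  92  93  90  97 116 123
  122 121]
 [123 122 123 119 113  99  92  94  91  97  96  93  95  91  97 114 120 125
  123 120]
 [125 121 120 123 123 110  98  95  94  95  89  96  99 107 110 122 120 125
  122 122]
 [123 123 122 122 121 123 118 110 108 102 100 103 111 122 123 123 121 123
  125 123]
 [125 123 122 122 123 124 124 123 127 129 128 129 126 122 124 122 125 123
  123 128]
 [123 122 123 123 123 120 123 122 122 122 125 126 121 121 123 123 122 134
  145 145]]
```

```bash
python3 -m inch '[[1,[0,0,2],0],[1,[0,0,2.5],0],[1,[0,0,2.5],0],[1,[0,0,2.5],0],[1,[0,0,2],0],[1,[0,0,1.5],0],[1,[0,0,1],0],[1,[0,0,0.5],0],[1,[0,0,0],0],[1,[0,0,0],0]]' 25
python3 - <<'E'
from h import *
s=ctrl.sense();print(s['eef_pos'],go(.4293,.1805,.157,s),s['force'])
E
```

```text
t: 4.0
eef_pos: [0.4301, 0.1803, 0.1582]
orientation: [0.585, 3.086, 0.001]
force: [0.2, -0.2, -0.3]
grip_width: 0.0914
grasp_force: 0.0
[0.4301 0.1803 0.1582] [ 0.084  -0.0097  0.1162] [ 0.2221 -0.1718 -0.2542]
```

```bash
python3 -m inch '[[1,[0.08,0,0.1],0],[0.3,[0,0,0],0],[0.3,[0,0,0],0],[0.3,[0,0,0],0],[0.3,[0,0,0],0],[0.3,[0,0,0],0],[0.3,[0,0,0],0],[0.3,[0,0,0],0],[0.3,[0,0,0],0],[0.3,[0,0,0],0]]' 25
```

```text
t: 5.25
eef_pos: [0.4291, 0.1804, 0.1567]
orientation: [0.586, 3.086, 0.0]
force: [-0.8, 0.2, 0.0]
grip_width: 0.0353
grasp_force: 25.0
```

```bash
python3 -m inch '[[0.3,[0,0,-0.5],0],[0.3,[0,0,-1],0],[0.3,[0,0,-1.5],0],[0.3,[0,0,-2],0],[0.3,[0,0,-2],0],[0.3,[0,0,-2],0],[0.3,[0,0,-2],0],[0.3,[0,0,-2],0],[0.3,[0,0,-1],0],[0.3,[0,0,-0.4],0]]' 25
python3 -m inch '[[0.3,[-0.5,-1.2,0],0],[0.3,[-1,-2.4,0],0],[0.3,[-1.2,-2.7,0],0],[0.3,[-1.4,-3.2,0],0],[0.3,[-1.4,-3.2,0],0],[0.3,[-1.4,-3.2,0],0],[0.3,[-1.2,-2.8,0],0],[0.3,[-1,-2.4,0],0],[0.3,[-0.7,-1.6,0],0],[0.3,[-0.3,-0.7,0],0]]'
python3 -m inch '[[0.3,[0,0,0],0],[0.3,[0,0,0],0],[0.3,[0,0,0],0],[0.3,[0,0,0],0],[0.3,[0,0,0],0],[0.3,[0,0,0],0],[0.3,[0,0,0],0],[0.3,[0,0,0],0],[0.3,[0,0,0],0],[0.3,[0,0,0],0]]'
python3 - <<'E'
from h import *
s=ctrl.sense();im=get_image('wrist');cv2.imwrite('pics/w2.png',im[:,:,::-1])
print(s['eef_pos'],s['qpos'],go(.4375,-.0743,.196,s),proj('wrist',[[.4375,-.0743,.105]],s))
for w in(.004,.007): print(ring('wrist',im[:,:,2],[.4375,-.0743],.105,.017,s,w=w))
t=get_image('top');cv2.imwrite('pics/top1.png',t[:,:,::-1])
E
```

```text
t: 6.5
eef_pos: [0.4291, 0.1804, 0.3015]
orientation: [0.585, 3.086, 0.001]
force: [0.6, 0.4, 0.4]
grip_width: 0.0352
grasp_force: 25.0
t: 7.75
eef_pos: [0.4366, -0.0758, 0.3001]
orientation: [-0.589, -3.084, 0.001]
force: [-0.4, -0.0, -0.4]
grip_width: 0.0352
grasp_force: 25.0
t: 9.0
eef_pos: [0.4374, -0.0743, 0.3007]
orientation: [0.585, 3.087, 0.0]
force: [0.5, 0.3, -0.8]
grip_width: 0.0354
grasp_force: 25.0
[ 0.4374 -0.0743  0.3007] [-0.3151  0.1095  0.4414  2.1101 -0.0582  0.9332  1.3545] [-0.0119  0.0045 10.468 ] [[317.1035 195.4025]]
(array([ 0.4409, -0.0749,  0.0185]), np.float64(0.0010357130813109204))
(array([ 0.4407, -0.076 ,  0.0193]), np.float64(0.0015956801669288981))
```

View pics/w2.png

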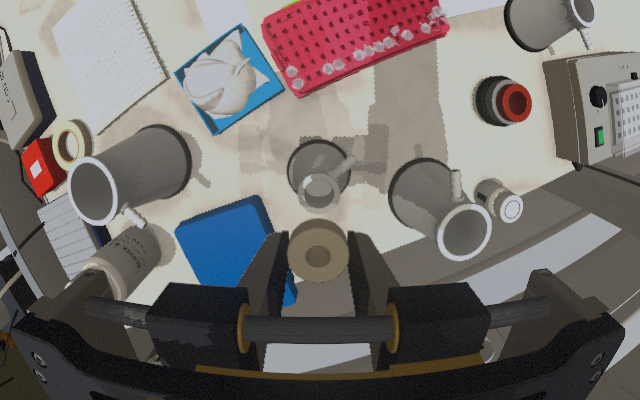

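The wrist view shows the beige adapter held square at (318,252), with the flask_1 rim in shadow at about (319,192). I'll zoom in to measure both with the same camera.

Run:
```python
from h import *
s=ctrl.sense();im=cv2.imread('pics/w2.png')
c=im[160:230,280:360];c=cv2.resize(c,None,fx=8,fy=8,interpolation=cv2.INTER_CUBIC)
c=cv2.convertScaleAbs(c,alpha=1.5,beta=-50);cv2.imwrite('pics/c3.png',c)
za=s['eef_pos'][2]-.1567+.083
e=s['eef_pos'];rg=ring('wrist',im[:,:,2],e[:2],za,.007,s,'rise',.003);print('adapter bore',rg,go(*rg[0][:2],za,s))
rg=ring('wrist',im[:,:,2],e[:2],za,.018,s,'fall',.003);print('adapter rim',rg,go(*rg[0][:2],za,s))
t=cv2.imread('pics/top1.png')
for n,x,z,r in((2,(.3375,.2895),.12,.022),(3,(.517,.0442),.135,.027),(4,(.3428,-.2728),.15,.032)):
  print(n,ring('wrist',im[:,:,0],x,z,r,s,w=.006))
```

```text
adapter bore (array([ 0.4369, -0.0735,  0.0071]), np.float64(0.00010090848090693041)) [0.0679 0.0552 7.37  ]
adapter rim (array([ 0.4367, -0.0736,  0.0177]), np.float64(0.0002987018796785038)) [0.0876 0.0467 7.37  ]
2 (array([0.3358, 0.2898, 0.0219]), np.float64(0.0001267790877135331))
3 (array([0.5147, 0.0459, 0.0268]), np.float64(5.5432896414010085e-05))
4 (array([ 0.3416, -0.2708,  0.032 ]), np.float64(0.00010674688807044835))
```

View pics/c3.png

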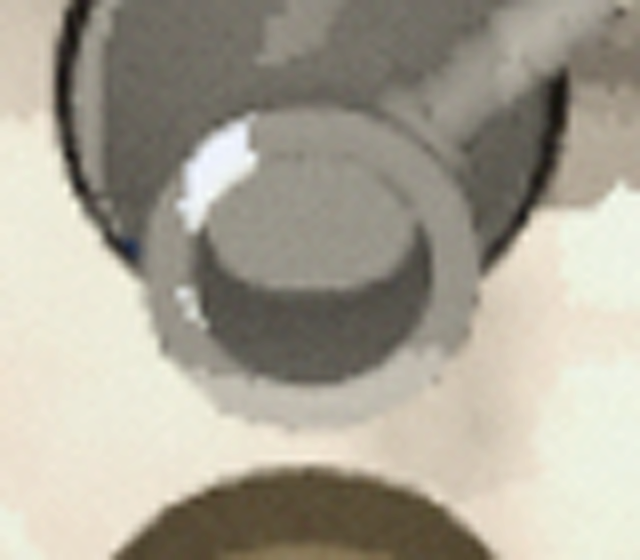

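The crop shows the mouth ellipse centred at about (315,266) in the crop, which is (319.2,193.3) in the wrist image.

Run:
```python
from h import *
s=ctrl.sense();p=plane('wrist',[319.2,193.3],.105,s);print(p,go(*p[0],.196,s), np.linalg.norm(plane('wrist',[[305,193.3],[333.8,193.3]],.105,s)[0]-plane('wrist',[333.8,193.3],.105,s)))
```

```text
[[ 0.4363 -0.0717]] [ 0.1934  0.2001 10.4681] 0.02691236345412006
```

```bash
python3 -m inch '[[0.3,[0.03,0.07,1],0],[0.3,[0,0,1.5],0],[0.3,[0,0,1.5],0],[0.3,[0,0,1.5],0],[0.3,[0,0,1.2],0],[0.3,[0,0,0.9],0],[0.3,[0,0,0.4],0],[0.3,[0,0,0],0],[0.3,[0,0,0],0],[0.3,[0,0,0],0]]' 25
python3 - <<'E'
from h import *
s=ctrl.sense();im=get_image('wrist');cv2.imwrite('pics/w3.png',im[:,:,::-1])
t=get_image('scene');cv2.imwrite('pics/s3.png',t[:,:,::-1]);print(s['eef_pos'],s['force'])
print(proj('scene',[[*s['eef_pos'][:2],.115]]))
a=cv2.resize(im[150:300,240:400],(640,600),interpolation=cv2.INTER_CUBIC)
cv2.imwrite('pics/c4.png',a[:,:,::-1])
E
```

```text
t: 10.35
eef_pos: [0.4376, -0.0735, 0.2211]
orientation: [0.585, 3.086, 0.001]
force: [0.4, 0.3, 0.1]
grip_width: 0.0352
grasp_force: 25.0
[ 0.4376 -0.0735  0.2211] [0.4229 0.2858 0.0572]
[[341.9024 169.09  ]]
```

View pics/c4.png

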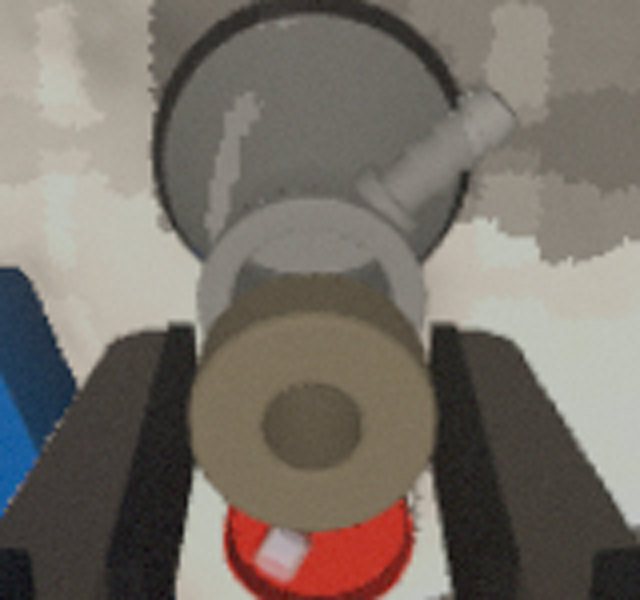

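The crop shows the adapter (centre x≈313) laterally centred over the rim (x≈312.5). I still need the tool-x offset, from the far rim edges at crop y≈198 (outer) and 228 (inner).

Run:
```python
from h import *
s=ctrl.sense();p=plane('wrist',[[318.1,199.5],[318.1,207]],.105,s)
for q,r in zip(p,(2,1.4)):
  g=go(*q,.105,s);print('flask x off',g[0]-r,'y',g[1])
im=cv2.imread('pics/w3.png')[:,:,2];za=s['eef_pos'][2]-.1567+.083
for r,m in((.007,'rise'),(.018,'fall')):
  rg=ring('wrist',im,s['eef_pos'][:2],za,r,s,m,.003);print(rg,go(*rg[0][:2],za,s))
```

```text
flask x off 0.10429206977559691 y 0.08700432293530186
flask x off 0.17350821794757376 y 0.08753245754650554
(array([ 0.4371, -0.0728,  0.0071]), np.float64(0.0001244060822020005)) [0.0655 0.0555 7.37  ]
(array([ 0.4372, -0.0727,  0.018 ]), np.float64(0.0005101015896920424)) [0.0532 0.064  7.37  ]
```

```bash
python3 -m inch '[[0.3,[0.06,0.03,0.3],0],[0.3,[0,0,0.4],0],[0.3,[0,0,0.4],0],[0.3,[0,0,0.4],0],[0.3,[0,0,0.4],0],[0.3,[0,0,0.3],0],[0.3,[0,0,0.2],0],[0.3,[0,0,0.05],0],[0.3,[0,0,0],0],[0.3,[0,0,0],0]]' 25
```

```text
t: 11.7
eef_pos: [0.437, -0.073, 0.1963]
orientation: [0.585, 3.086, 0.0]
force: [1.1, -0.5, 0.2]
grip_width: 0.0351
grasp_force: 25.0
```

```bash
python3 -m inch '[[0.3,[0,0,0.06],0],[0.3,[0,0,0],0],[0.3,[0,0,0],0],[0.4,[0,0,0],0],[0.5,[0,0,0],0],[0.7,[0,0,0],0],[1,[0,0,0],0],[1,[0,0,0],0],[1,[0,0,0],0],[1,[0,0,0],0]]' 25
python3 -m inch '[[1,[0,0,-0.5],0],[1,[0,0,-1],0],[1,[0,0,-1.5],0],[1,[0,0,-2],0],[1,[0,0,-2],0],[1,[0,0,-2],0],[1,[0,0,-1],0],[1,[0,0,-0.5],0],[1,[0,0,0],0],[1,[0,0,0],0]]' 25
python3 - <<'E'
from h import *
s=ctrl.sense();im=get_image('wrist');cv2.imwrite('pics/w4.png',im[:,:,::-1])
t=get_image('scene');cv2.imwrite('pics/s4.png',t[:,:,::-1])
for r,m in((.007,'rise'),(.018,'fall')):print(ring('wrist',im[:,:,0],[.4365,-.072],.122,r,s,m,.003))
# red bore/outer, wrist view
for ch in (0,1):
  for r,m in((.014,'rise'),(.023,'fall')):print('red',ring('wrist',im[:,:,ch].astype(float)-(im[:,:,2] if ch==0 else 0),[.429,.1807],.066,r,s,m,.003))
print(go(.4293,.1805,.265,s))
w=cv2.resize(im[140:230,270:370],(400,360),interpolation=cv2.INTER_CUBIC)
a=cv2.resize(t[150:222,300:380],(400,360),interpolation=cv2.INTER_CUBIC)
cv2.imwrite('pics/c5.png',np.hstack([w,a])[:,:,::-1])
E
```

```text
t: 12.95
eef_pos: [0.4369, -0.073, 0.1956]
orientation: [0.585, 3.086, 0.0]
force: [0.3, -0.7, -0.3]
grip_width: 0.0912
grasp_force: 0.0
t: 14.2
eef_pos: [0.4366, -0.073, 0.3]
orientation: [-0.585, -3.085, 0.0]
force: [0.1, -0.3, -0.5]
grip_width: 0.0918
grasp_force: 0.0
(array([ 0.4367, -0.072 ,  0.0071]), np.float64(0.0002554720024277395))
(array([ 0.4361, -0.0721,  0.017 ]), np.float64(0.00035194593641155007))
red (array([0.4284, 0.1796, 0.014 ]), np.float64(0.000228464408184058))
red (array([0.4281, 0.1793, 0.0224]), np.float64(0.00025237939227521974))
red (array([0.4284, 0.18  , 0.014 ]), np.float64(0.0004048053311882082))
red (array([0.4295, 0.1819, 0.0242]), np.float64(0.0008150263207749517))
[ 9.9543 23.3226  3.5035]
```

View pics/c5.png

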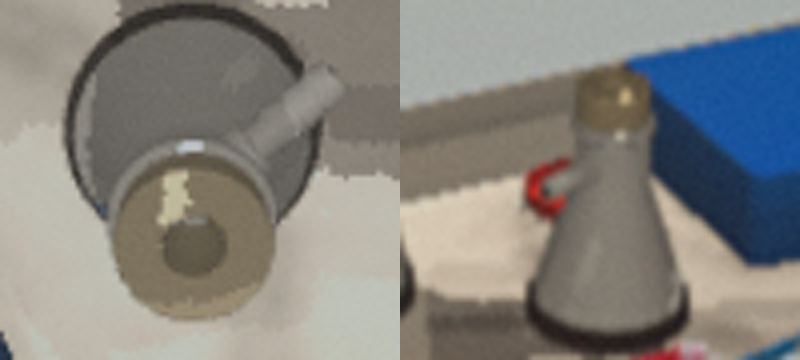

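The crops show the beige adapter collar-down on flask_1, upright and concentric. The red adapter is next.

```bash
python3 -m inch '[[1,[0.7,1.6,0],0],[1,[1.1,2.5,0],0],[1,[1.3,3,0],0],[1,[1.4,3.4,0],0],[1,[1.4,3.4,0],0],[1,[1.4,3.4,0],0],[1,[1.2,2.7,0],0],[1,[0.9,2.1,0],0],[1,[0.5,1.1,0],0],[1,[0.05,0.1,0],0]]' 25
python3 -m inch '[[1,[0,0,0.5],0],[1,[0,0,1],0],[1,[0,0,1.5],0],[1,[0,0,1.5],0],[1,[0,0,1],0],[1,[0,0,0.5],0],[1,[0,0,0],0],[1,[0,0,0],0],[1,[0,0,0],0],[1,[0,0,0],0]]'
python3 - <<'E'
from h import *
s=ctrl.sense();im=get_image('wrist');cv2.imwrite('pics/w5.png',im[:,:,::-1])
f=im.astype(float)
for r,m in((.014,'rise'),(.023,'fall')):
  for n,c in(('r-b',f[:,:,0]-f[:,:,2]),('r',f[:,:,0])):print(n,ring('wrist',c,[.429,.1807],.066,r,s,m,.004))
print(s['eef_pos'],go(.4293,.1800,.140,s))
E
```

```text
t: 15.55
eef_pos: [0.4295, 0.1804, 0.3003]
orientation: [-0.584, -3.086, 0.001]
force: [0.0, -0.1, 0.5]
grip_width: 0.0919
grasp_force: 0.0
t: 16.8
eef_pos: [0.4297, 0.1803, 0.2409]
orientation: [0.585, 3.086, 0.001]
force: [-0.3, 1.1, 0.7]
grip_width: 0.0919
grasp_force: 0.0
r-b (array([0.4286, 0.1805, 0.0143]), np.float64(0.00027528481105138034))
r (array([0.4279, 0.1809, 0.0146]), np.float64(0.0005095313461397719))
r-b (array([0.4276, 0.1808, 0.0229]), np.float64(0.00036933820030809854))
r (array([0.4267, 0.1806, 0.0218]), np.float64(0.0012214762069569333))
[0.4297 0.1803 0.2409] [ 0.0311 -0.0489 10.0866]
```

```bash
python3 -m inch '[[1,[0.08,-0.08,1],0],[1,[0,0,1.8],0],[1,[0,0,2],0],[1,[0,0,2],0],[1,[0,0,1.5],0],[1,[0,0,1],0],[1,[0,0,0.6],0],[1,[0,0,0.2],0],[1,[0,0,0],0],[1,[0,0,0],0]]' 25
python3 -m inch '[[0.4,[0,0,0],0],[0.4,[0,0,0],0],[0.4,[0,0,0],0],[0.4,[0,0,0],0],[0.4,[0,0,0],0],[0.4,[0,0,0],0],[0.4,[0,0,0],0],[0.4,[0,0,0],0],[0.4,[0,0,0],0],[0.4,[0,0,0],0]]' 25
```

```text
t: 18.1
eef_pos: [0.4288, 0.1799, 0.14]
orientation: [0.585, 3.086, 0.001]
force: [-0.3, -0.7, 0.5]
grip_width: 0.0919
grasp_force: 0.0
t: 19.35
eef_pos: [0.4286, 0.1797, 0.1396]
orientation: [0.585, 3.087, -0.0]
force: [-0.1, 0.7, -0.2]
grip_width: 0.0467
grasp_force: 25.0
```

```bash
python3 -m inch '[[0.4,[0,0,-0.5],0],[0.4,[0,0,-1],0],[0.4,[0,0,-1.5],0],[0.4,[0,0,-2],0],[0.4,[0,0,-2.4],0],[0.4,[0,0,-2.5],0],[0.4,[0,0,-2.4],0],[0.4,[0,0,-2],0],[0.4,[0,0,-1.2],0],[0.4,[0,0,-0.5],0]]' 25
python3 -m inch '[[0.4,[0.6,0.3,0],0],[0.4,[1.2,0.7,0],0],[0.4,[1.8,1,0],0],[0.4,[2,1.1,0],0],[0.4,[2,1.1,0],0],[0.4,[1.8,1,0],0],[0.4,[1.5,0.8,0],0],[0.4,[1,0.5,0],0],[0.4,[0.5,0.3,0],0],[0.4,[0.1,0,0],0]]'
python3 -m inch '[[0.4,[0,0,0],0],[0.4,[0,0,0],0],[0.4,[0,0,0],0],[0.4,[0,0,0],0],[0.4,[0,0,0],0],[0.4,[0,0,0],0],[0.4,[0,0,0],0],[0.4,[0,0,0],0],[0.4,[0,0,0],0],[0.4,[0,0,0],0]]'
python3 - <<'E'
from h import *
s=ctrl.sense();im=get_image('wrist');cv2.imwrite('pics/w6.png',im[:,:,::-1])
e=s['eef_pos'];print(e,proj('wrist',[[.337,.289,.12]],s));f=im.astype(float)
for x in((.3365,.2895),(.338,.288)):
 for ch in(0,2):
  for r,m,w in((.022,'peak',.006),(.019,'rise',.004),(.025,'fall',.004)):
   rg=ring('wrist',f[:,:,ch],x,.12,r,s,m,w);print('flask',m,rg,go(*rg[0][:2],.12,s)[:2])
za=e[2]-.1396+.066
for r,m in((.014,'rise'),(.023,'fall')):
  rg=ring('wrist',f[:,:,0]-f[:,:,2],e[:2],za,r,s,m,.003);print(rg,go(*rg[0][:2],za,s)[:2])
a=cv2.resize(im[150:300,240:400],(640,600),interpolation=cv2.INTER_CUBIC)
cv2.imwrite('pics/c6.png',a[:,:,::-1])
E
```

```text
t: 20.6
eef_pos: [0.4286, 0.1798, 0.3005]
orientation: [0.585, 3.086, 0.002]
force: [0.8, 0.9, -1.0]
grip_width: 0.0473
grasp_force: 25.0
t: 21.85
eef_pos: [0.337, 0.2889, 0.2995]
orientation: [-0.585, -3.087, 0.0]
force: [-0.0, 1.1, -0.9]
grip_width: 0.0472
grasp_force: 25.0
t: 23.1
eef_pos: [0.3371, 0.2888, 0.2996]
orientation: [0.585, 3.087, -0.0]
force: [0.3, -1.1, 0.0]
grip_width: 0.0467
grasp_force: 25.0
[0.3371 0.2888 0.2996] [[317.1635 200.2896]]
flask peak (array([0.3378, 0.2861, 0.0237]), np.float64(0.001796327129013283)) [-0.1596 -0.2311]
flask rise (array([0.3351, 0.2903, 0.0197]), np.float64(0.0007540756815664611)) [0.2426 0.0689]
flask fall (array([0.3355, 0.2912, 0.0245]), np.float64(0.0012916893561424093)) [0.2427 0.162 ]
flask peak (array([0.3368, 0.2861, 0.0229]), np.float64(0.0015828152525256614)) [-0.0717 -0.2651]
flask rise (array([0.3344, 0.2905, 0.0194]), np.float64(0.00039603445958680955)) [0.3177 0.0625]
flask fall (array([0.3357, 0.2913, 0.0246]), np.float64(0.0013010819777277364)) [0.224  0.1759]
flask peak (array([0.3379, 0.2859, 0.0237]), np.float64(0.0017538987054803654)) [-0.1721 -0.242 ]
flask rise (array([0.3353, 0.2902, 0.0197]), np.float64(0.0007579016736662392)) [0.2274 0.0658]
flask fall (array([0.3355, 0.2909, 0.0247]), np.float64(0.0010409770508881273)) [0.2341 0.1378]
flask peak (array([0.3364, 0.2858, 0.0226]), np.float64(0.002124858339185659)) [-0.0356 -0.3042]
flask rise (array([0.3346, 0.2905, 0.0194]), np.float64(0.00037318819284485813)) [0.3007 0.0611]
flask fall (array([0.3357, 0.291 , 0.0248]), np.float64(0.0010399412555033467)) [0.2096 0.1484]
(array([0.3368, 0.2896, 0.014 ]), np.float64(0.00028406733469112794)) [0.0635 0.0569]
(array([0.3366, 0.2896, 0.0224]), np.float64(0.00022213451543220616)) [0.0776 0.0564]
```

```bash
python3 -m inch '[[0.4,[0.14,0.02,1],0],[0.4,[0,0,1.2],0],[0.4,[0,0,1.2],0],[0.4,[0,0,1.2],0],[0.4,[0,0,1],0],[0.4,[0,0,0.7],0],[0.4,[0,0,0.3],0],[0.4,[0,0,0],0],[0.4,[0,0,0],0],[0.4,[0,0,0],0]]' 25
python3 - <<'E'
from h import *
s=ctrl.sense();im=get_image('wrist');cv2.imwrite('pics/w7.png',im[:,:,::-1]);print(s['eef_pos'],s['force'])
a=cv2.resize(im[150:300,240:400],(640,600),interpolation=cv2.INTER_CUBIC)
cv2.imwrite('pics/c7.png',cv2.convertScaleAbs(a[:,:,::-1],alpha=1.4,beta=-20))
E
```

```text
t: 24.4
eef_pos: [0.336, 0.2896, 0.2339]
orientation: [0.585, 3.086, 0.001]
force: [-0.5, 0.1, -0.5]
grip_width: 0.0469
grasp_force: 25.0
[0.336  0.2896 0.2339] [-0.504   0.0843 -0.5365]
```

View pics/c7.png

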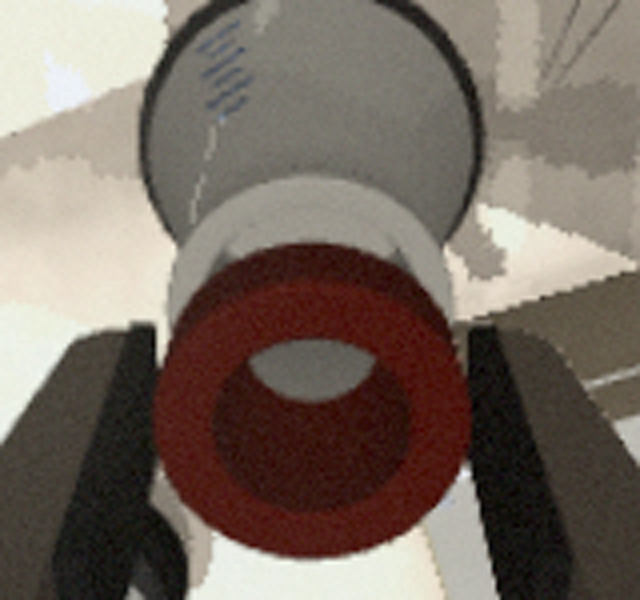

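The crop shows the red collar centred at x≈313 and the flask_2 rim at x≈310.5, with its far edge at y≈175. They are nearly concentric.

Run:
```python
from h import *
s=ctrl.sense();q=plane('wrist',[240+310.5/4,150+175/4],.12,s)[0]
g=go(*q,.12,s);print('flask',g[0]-2.5,g[1])
im=cv2.imread('pics/w7.png').astype(float);za=s['eef_pos'][2]-.1396+.066
for r,m in((.014,'rise'),(.023,'fall')):
  rg=ring('wrist',im[:,:,2]-im[:,:,0],s['eef_pos'][:2],za,r,s,m,.003);print(go(*rg[0][:2],za,s))
```

```text
flask 0.06748517368587548 0.055034781023175154
[0.0477 0.0562 7.36  ]
[0.1041 0.0501 7.36  ]
```

Aligned to within 0.5 mm. I'll go home (TCP z 0.2107), release and rise.

```bash
python3 -m inch '[[0.4,[0,0,0.3],0],[0.4,[0,0,0.4],0],[0.4,[0,0,0.4],0],[0.4,[0,0,0.4],0],[0.4,[0,0,0.3],0],[0.4,[0,0,0.3],0],[0.4,[0,0,0.15],0],[0.4,[0,0,0],0],[0.4,[0,0,0],0],[0.4,[0,0,0],0]]' 25
```

```text
t: 25.7
eef_pos: [0.336, 0.2896, 0.2112]
orientation: [0.585, 3.086, 0.0]
force: [1.1, 0.1, -0.2]
grip_width: 0.0466
grasp_force: 25.0
```

```bash
python3 -m inch '[[0.4,[0,0,0.05],0],[0.4,[0,0,0],0],[0.5,[0,0,0],0],[0.6,[0,0,0],0],[0.7,[0,0,0],0],[0.9,[0,0,0],0],[1,[0,0,0],0],[1,[0,0,0],0],[1,[0,0,0],0],[1,[0,0,0],0]]' 25
python3 -m inch '[[1,[0,0,-0.5],0],[1,[0,0,-1],0],[1,[0,0,-1.5],0],[1,[0,0,-2],0],[1,[0,0,-1.8],0],[1,[0,0,-1.5],0],[1,[0,0,-0.6],0],[1,[0,0,0],0],[1,[0,0,0],0],[1,[0,0,0],0]]'
python3 - <<'E'
from h import *
s=ctrl.sense();im=get_image('wrist');cv2.imwrite('pics/w8.png',im[:,:,::-1]);f=im.astype(float)
for r,m in((.014,'rise'),(.023,'fall')):print(ring('wrist',f[:,:,0]-f[:,:,2],[.3356,.2903],.137,r,s,m,.003))
E
python3 -m inch '[[1,[-0.6,-0.3,0],0],[1,[-1.2,-0.7,0],0],[1,[-1.8,-1,0],0],[1,[-2,-1.1,0],0],[1,[-2,-1.1,0],0],[1,[-1.8,-1,0],0],[1,[-1.5,-0.8,0],0],[1,[-1,-0.5,0],0],[1,[-0.6,-0.3,0],0],[1,[-0.1,0,0],0]]'
python3 -m inch '[[1,[0,0,0.5],0],[1,[0,0,1],0],[1,[0,0,1.5],0],[1,[0,0,1.5],0],[1,[0,0,1],0],[1,[0,0,0.5],0],[1,[0,0,0],0],[1,[0,0,0],0],[1,[0,0,0],0],[1,[0,0,0],0]]'
python3 - <<'E'
from h import *
s=ctrl.sense();im=get_image('wrist');cv2.imwrite('pics/w9.png',im[:,:,::-1]);f=im.astype(float)
for ch in(0,2):
 for r,m in((.019,'rise'),(.028,'fall')):
  print(ring('wrist',f[:,:,ch],[.4285,.1803],.049,r,s,m,.004))
print(s['eef_pos'],go(.4288,.18,.1227,s))
E
```

```text
t: 26.95
eef_pos: [0.3359, 0.2895, 0.2106]
orientation: [0.585, 3.087, 0.0]
force: [-0.5, 0.5, 0.8]
grip_width: 0.092
grasp_force: 0.0
t: 28.2
eef_pos: [0.3357, 0.2893, 0.299]
orientation: [-0.585, -3.086, 0.002]
force: [0.3, -0.8, 1.2]
grip_width: 0.0917
grasp_force: 0.0
(array([0.3356, 0.2902, 0.0141]), np.float64(0.00015433347951969954))
(array([0.3354, 0.2905, 0.0225]), np.float64(0.0002834152669545023))
t: 29.5
eef_pos: [0.4284, 0.1799, 0.2996]
orientation: [-0.586, -3.086, -0.0]
force: [0.1, 0.7, 0.0]
grip_width: 0.0918
grasp_force: 0.0
t: 30.75
eef_pos: [0.4284, 0.1801, 0.2399]
orientation: [0.585, 3.086, 0.001]
force: [0.1, 0.1, -0.6]
grip_width: 0.092
grasp_force: 0.0
(array([0.4277, 0.1807, 0.0193]), np.float64(0.00040236418210565054))
(array([0.4265, 0.181 , 0.0271]), np.float64(0.0007156898215981075))
(array([0.4276, 0.1808, 0.0194]), np.float64(0.00039840580683294))
(array([0.4259, 0.1814, 0.027 ]), np.float64(0.0010949061687343924))
[0.4284 0.1801 0.2399] [-0.0349 -0.0053 11.7181]
```

```bash
python3 -m inch '[[1,[0.02,-0.03,1],0],[1,[0,0,2],0],[1,[0,0,2.2],0],[1,[0,0,2.2],0],[1,[0,0,2],0],[1,[0,0,1.2],0],[1,[0,0,0.8],0],[1,[0,0,0.3],0],[1,[0,0,0],0],[1,[0,0,0],0]]' 25
python3 -m inch '[[0.5,[0,0,0],0],[0.5,[0,0,0],0],[0.5,[0,0,0],0],[0.5,[0,0,0],0],[0.5,[0,0,0],0],[0.5,[0,0,0],0],[0.5,[0,0,0],0],[0.5,[0,0,0],0],[0.5,[0,0,0],0],[0.5,[0,0,0],0]]' 25
```

```text
t: 32.05
eef_pos: [0.4283, 0.18, 0.123]
orientation: [0.585, 3.086, 0.001]
force: [-0.5, 1.1, 0.3]
grip_width: 0.0916
grasp_force: 0.0
t: 33.3
eef_pos: [0.428, 0.1799, 0.1226]
orientation: [0.585, 3.086, 0.0]
force: [-0.4, 0.1, 1.7]
grip_width: 0.0572
grasp_force: 25.0
```

```bash
python3 -m inch '[[0.5,[0,0,-0.5],0],[0.5,[0,0,-1.2],0],[0.5,[0,0,-2],0],[0.5,[0,0,-2.4],0],[0.5,[0,0,-2.8],0],[0.5,[0,0,-2.8],0],[0.5,[0,0,-2.8],0],[0.5,[0,0,-2.2],0],[0.5,[0,0,-1.4],0],[0.5,[0,0,-0.6],0]]' 25
python3 -m inch '[[0.5,[-0.7,-0.5,0],0],[0.5,[-1.2,-0.9,0],0],[0.5,[-1.8,-1.3,0],0],[0.5,[-2,-1.4,0],0],[0.5,[-2,-1.4,0],0],[0.5,[-1.9,-1.4,0],0],[0.5,[-1.6,-1.1,0],0],[0.5,[-1.1,-0.8,0],0],[0.5,[-0.6,-0.4,0],0],[0.5,[-0.2,-0.1,0],0]]'
python3 -m inch '[[0.5,[0,0,0],0],[0.5,[0,0,0],0],[0.5,[0,0,0],0],[0.5,[0,0,0],0],[0.5,[0,0,0],0],[0.5,[0,0,0],0],[0.5,[0,0,0],0],[0.5,[0,0,0],0],[0.5,[0,0,0],0],[0.5,[0,0,0],0]]'
python3 - <<'E'
from h import *
s=ctrl.sense();im=get_image('wrist');cv2.imwrite('pics/w10.png',im[:,:,::-1])
e=s['eef_pos'];print(e);f=im.astype(float)
for x in((.515,.0455),):
 for ch in(0,2):
  for r,m,w in((.027,'peak',.006),(.024,'rise',.004),(.030,'fall',.004)):
   rg=ring('wrist',f[:,:,ch],x,.135,r,s,m,w);print('flask',m,rg,go(*rg[0][:2],.135,s)[:2])
za=e[2]-.1226+.049
for r,m in((.019,'rise'),(.028,'fall')):
  rg=ring('wrist',f[:,:,0],e[:2],za,r,s,m,.003);print(rg,go(*rg[0][:2],za,s)[:2])
E
```

```text
t: 34.55
eef_pos: [0.428, 0.1799, 0.3105]
orientation: [0.585, 3.086, 0.001]
force: [-0.1, 0.3, -0.3]
grip_width: 0.0569
grasp_force: 25.0
t: 35.8
eef_pos: [0.5159, 0.0451, 0.3093]
orientation: [-0.586, -3.086, 0.0]
force: [1.0, 0.7, -0.2]
grip_width: 0.057
grasp_force: 25.0
t: 37.05
eef_pos: [0.5158, 0.0454, 0.3096]
orientation: [0.585, 3.086, 0.0]
force: [-0.8, -0.0, -1.1]
grip_width: 0.0569
grasp_force: 25.0
[0.5158 0.0454 0.3096]
flask peak (array([0.5168, 0.0436, 0.0268]), np.float64(0.0023992798993039566)) [-0.156  -0.1297]
flask rise (array([0.5148, 0.0462, 0.0242]), np.float64(0.0006964474266965004)) [0.1262 0.0392]
flask fall (array([0.5153, 0.0466, 0.0297]), np.float64(0.00033587164356233684)) [0.1003 0.0929]
flask peak (array([0.5172, 0.0436, 0.0265]), np.float64(0.0021890062082747103)) [-0.193  -0.1198]
flask rise (array([0.5149, 0.0463, 0.0243]), np.float64(0.00043033847408278057)) [0.1239 0.0461]
flask fall (array([0.5153, 0.0465, 0.0297]), np.float64(0.00041451648750071013)) [0.0938 0.0856]
(array([0.5154, 0.0463, 0.0191]), np.float64(0.00023191561805295698)) [0.0706 0.0673]
(array([0.515 , 0.0462, 0.0275]), np.float64(0.0005173536898388977)) [0.1085 0.0492]
```

```bash
python3 -m inch '[[0.5,[0.04,0.01,0.9],0],[0.5,[0,0,1.2],0],[0.5,[0,0,1.2],0],[0.5,[0,0,1.1],0],[0.5,[0,0,0.9],0],[0.5,[0,0,0.6],0],[0.5,[0,0,0.3],0],[0.5,[0,0,0],0],[0.5,[0,0,0],0],[0.5,[0,0,0],0]]' 25
python3 - <<'E'
from h import *
s=ctrl.sense();im=get_image('wrist');cv2.imwrite('pics/w11.png',im[:,:,::-1]);print(s['eef_pos'],s['force'])
a=cv2.resize(im[150:300,240:400],(640,600),interpolation=cv2.INTER_CUBIC)
cv2.imwrite('pics/c11.png',cv2.convertScaleAbs(a[:,:,::-1],alpha=1.4,beta=-20))
za=s['eef_pos'][2]-.1226+.049
for r,m in((.019,'rise'),(.028,'fall')):
  rg=ring('wrist',im[:,:,0],s['eef_pos'][:2],za,r,s,m,.003);print(go(*rg[0][:2],za,s))
E
```

```text
t: 38.35
eef_pos: [0.5156, 0.0456, 0.2479]
orientation: [0.585, 3.086, 0.0]
force: [-0.7, 0.7, -0.4]
grip_width: 0.057
grasp_force: 25.0
[0.5156 0.0456 0.2479] [-0.6666  0.6735 -0.3806]
[0.111  0.0551 7.36  ]
[0.068  0.0557 7.36  ]
```

View pics/c11.png

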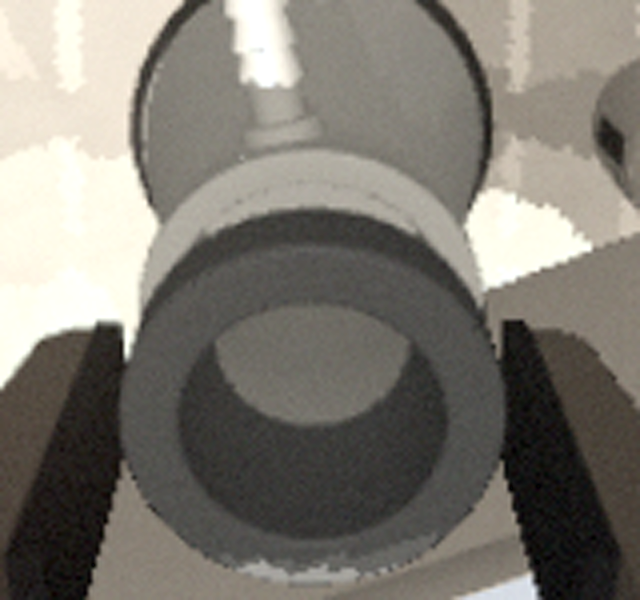

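The crop shows the grey collar centred at x≈313 and the flask_3 rim at x≈312.5, with its far edge at y≈149.

```bash
python3 - <<'E'
from h import *
s=ctrl.sense();q=plane('wrist',[240+312.5/4,150+149/4],.135,s)[0];g=go(*q,.135,s);print('flask',g[0]-3.0,g[1])
E
python3 -m inch '[[0.5,[0,0,0.2],0],[0.5,[0,0,0.3],0],[0.5,[0,0,0.3],0],[0.5,[0,0,0.3],0],[0.5,[0,0,0.1],0],[0.5,[0,0,0],0],[0.5,[0,0,0],0],[0.5,[0,0,0],0],[0.5,[0,0,0],0],[0.5,[0,0,0],0]]' 25
```

```text
flask 0.03829345786692384 0.08740395417983153
t: 39.65
eef_pos: [0.5155, 0.0456, 0.2357]
orientation: [0.585, 3.086, 0.0]
force: [-0.4, 0.2, -0.5]
grip_width: 0.0572
grasp_force: 25.0
```

```bash
python3 -m inch '[[0.5,[-0.03,0.02,0.2],0],[0.5,[0,0,0.2],0],[0.5,[0,0,0.2],0],[0.5,[0,0,0.2],0],[0.5,[0,0,0.15],0],[0.5,[0,0,0.05],0],[0.5,[0,0,0],0],[0.5,[0,0,0],0],[0.5,[0,0,0],0],[0.5,[0,0,0],0]]' 25
```

```text
t: 40.9
eef_pos: [0.5158, 0.0457, 0.2257]
orientation: [0.585, 3.087, 0.0]
force: [-0.6, -0.4, 1.9]
grip_width: 0.0568
grasp_force: 25.0
```

```bash
python3 -m inch '[[0.5,[0,0,0],0],[0.55,[0,0,0],0],[0.65,[0,0,0],0],[0.7,[0,0,0],0],[0.8,[0,0,0],0],[0.9,[0,0,0],0],[1,[0,0,0],0],[1,[0,0,0],0],[1,[0,0,0],0],[1,[0,0,0],0]]' 25
python3 -m inch '[[1,[0,0,-0.5],0],[1,[0,0,-1],0],[1,[0,0,-1.5],0],[1,[0,0,-1.8],0],[1,[0,0,-1.5],0],[1,[0,0,-1],0],[1,[0,0,-0.4],0],[1,[0,0,0],0],[1,[0,0,0],0],[1,[0,0,0],0]]'
python3 - <<'E'
from h import *
s=ctrl.sense();im=get_image('wrist');cv2.imwrite('pics/w12.png',im[:,:,::-1]);f=im.astype(float)
for r,m in((.019,'rise'),(.028,'fall')):print(ring('wrist',f[:,:,0],[.5153,.0466],.152,r,s,m,.003))
E
python3 -m inch '[[1,[0.7,0.5,0],0],[1,[1.2,0.9,0],0],[1,[1.8,1.3,0],0],[1,[2,1.4,0],0],[1,[2,1.4,0],0],[1,[1.9,1.4,0],0],[1,[1.6,1.1,0],0],[1,[1.1,0.8,0],0],[1,[0.6,0.4,0],0],[1,[0.2,0.1,0],0]]'
python3 -m inch '[[1,[0,0,1],0],[1,[0,0,1.5],0],[1,[0,0,2],0],[1,[0,0,2],0],[1,[0,0,1.5],0],[1,[0,0,0.5],0],[1,[0,0,0],0],[1,[0,0,0],0],[1,[0,0,0],0],[1,[0,0,0],0]]'
python3 - <<'E'
from h import *
s=ctrl.sense();im=get_image('wrist');cv2.imwrite('pics/w13.png',im[:,:,::-1]);f=im.astype(float)
for ch in(0,2):
 for r,m in((.024,'rise'),(.024,'fall'),(.033,'rise')):
  print(m,ring('wrist',f[:,:,ch],[.4277,.1807],.032,r,s,m,.004))
print(s['eef_pos'],go(.4282,.1798,.1057,s))
E
```

```text
t: 42.15
eef_pos: [0.5159, 0.0457, 0.2256]
orientation: [0.585, 3.087, 0.0]
force: [0.1, -0.0, 0.2]
grip_width: 0.092
grasp_force: 0.0
t: 43.4
eef_pos: [0.5157, 0.0457, 0.3021]
orientation: [-0.585, -3.086, 0.001]
force: [0.7, 0.3, -0.6]
grip_width: 0.0919
grasp_force: 0.0
(array([0.5149, 0.0468, 0.0197]), np.float64(0.00044775084416747574))
(array([0.5153, 0.0468, 0.027 ]), np.float64(0.0006793519526968831))
t: 44.7
eef_pos: [0.4278, 0.1804, 0.3026]
orientation: [0.585, 3.087, -0.0]
force: [-0.4, 0.4, -0.3]
grip_width: 0.0919
grasp_force: 0.0
t: 45.95
eef_pos: [0.4281, 0.1803, 0.218]
orientation: [0.585, 3.086, 0.001]
force: [0.1, 0.2, -0.6]
grip_width: 0.092
grasp_force: 0.0
rise (array([0.4252, 0.1806, 0.0251]), np.float64(0.0013771911730238832))
fall (array([0.4279, 0.1809, 0.0243]), np.float64(0.001689561188079839))
rise (array([0.4259, 0.1809, 0.0333]), np.float64(0.0004473023203728291))
rise (array([0.4249, 0.1815, 0.0253]), np.float64(0.0016431779793776892))
fall (array([0.4288, 0.1802, 0.025 ]), np.float64(0.000981454409138282))
rise (array([0.4258, 0.1809, 0.0333]), np.float64(0.0004926448105512897))
[0.4281 0.1803 0.218 ] [-0.0204 -0.0542 11.2265]
```

```bash
python3 -m inch '[[1,[0.06,-0.03,1],0],[1,[0,0,1.8],0],[1,[0,0,2.2],0],[1,[0,0,2.2],0],[1,[0,0,1.8],0],[1,[0,0,1.2],0],[1,[0,0,0.8],0],[1,[0,0,0.25],0],[1,[0,0,0],0],[1,[0,0,0],0]]' 25
python3 -m inch '[[0.6,[0,0,0],0],[0.6,[0,0,0],0],[0.6,[0,0,0],0],[0.6,[0,0,0],0],[0.6,[0,0,0],0],[0.6,[0,0,0],0],[0.6,[0,0,0],0],[0.6,[0,0,0],0],[0.6,[0,0,0],0],[0.6,[0,0,0],0]]' 28
```

```text
t: 47.25
eef_pos: [0.4276, 0.1803, 0.1055]
orientation: [0.585, 3.086, 0.001]
force: [0.1, 0.3, 0.3]
grip_width: 0.0925
grasp_force: 0.0
t: 48.5
eef_pos: [0.4274, 0.1802, 0.1052]
orientation: [0.585, 3.086, 0.0]
force: [-1.1, -0.1, 5.6]
grip_width: 0.065
grasp_force: 27.9
```

```bash
python3 -m inch '[[0.6,[0,0,-0.5],0],[0.6,[0,0,-1.2],0],[0.6,[0,0,-2],0],[0.6,[0,0,-2.8],0],[0.6,[0,0,-3.2],0],[0.6,[0,0,-3.4],0],[0.6,[0,0,-3.4],0],[0.6,[0,0,-3],0],[0.6,[0,0,-2],0],[0.6,[0,0,-1],0]]' 28
python3 -m inch '[[0.6,[-0.5,-1,0],0],[0.6,[-0.9,-1.8,0],0],[0.6,[-1.2,-2.3,0],0],[0.6,[-1.3,-2.6,0],0],[0.6,[-1.4,-2.6,0],0],[0.6,[-1.4,-2.6,0],0],[0.6,[-1.3,-2.5,0],0],[0.6,[-1.2,-2.2,0],0],[0.6,[-0.9,-1.8,0],0],[0.6,[-0.43,-1.2,0],0]]'
python3 -m inch '[[0.6,[0.1,-1.6,0],0],[0.6,[0.2,-2.4,0],0],[0.6,[0.2,-2.8,0],0],[0.6,[0.3,-3,0],0],[0.6,[0.3,-3,0],0],[0.6,[0.3,-3,0],0],[0.6,[0.2,-2.8,0],0],[0.6,[0.2,-2.4,0],0],[0.6,[0.1,-1.7,0],0],[0.6,[0,-0.9,0],0]]'
python3 - <<'E'
from h import *
s=ctrl.sense();print(s['qpos'],go(.342,-.2715,.31,s))
E
```

```text
t: 49.75
eef_pos: [0.4274, 0.1801, 0.3316]
orientation: [0.585, 3.085, 0.002]
force: [-0.6, -0.7, -0.6]
grip_width: 0.065
grasp_force: 27.9
t: 51.0
eef_pos: [0.4492, -0.0516, 0.3292]
orientation: [-0.588, -3.084, 0.001]
force: [-0.0, 0.4, -0.5]
grip_width: 0.0648
grasp_force: 27.9
t: 52.25
eef_pos: [0.3449, -0.2632, 0.3299]
orientation: [-0.587, -3.086, -0.001]
force: [0.3, 0.1, -0.8]
grip_width: 0.0644
grasp_force: 27.9
[-0.1137  0.0423  0.7229  2.1083 -0.0337  1.0022  1.8221] [-0.0326 -0.8759  1.9933]
```

```bash
python3 -m inch '[[0.6,[0,-0.5,0.4],0],[0.6,[0,-0.3,0.6],0],[0.6,[0,-0.1,0.6],0],[0.6,[0,0,0.3],0],[0.6,[0,0,0.1],0],[0.6,[0,0,0],0],[0.6,[0,0,0],0],[0.6,[0,0,0],0],[0.6,[0,0,0],0],[0.6,[0,0,0],0]]' 28
python3 - <<'E'
from h import *
s=ctrl.sense();im=get_image('wrist');cv2.imwrite('pics/w14.png',im[:,:,::-1])
e=s['eef_pos'];print(e,go(.342,-.2715,.31,s));f=im.astype(float)
for ch in(0,2):
  for r,m,w in((.032,'peak',.006),(.029,'rise',.004),(.035,'fall',.004)):
   rg=ring('wrist',f[:,:,ch],(.3416,-.2708),.15,r,s,m,w);print('flask',m,rg,go(*rg[0][:2],.15,s)[:2])
za=e[2]-.1052+.032
for r,m in((.024,'rise'),(.024,'fall'),(.033,'rise')):
  rg=ring('wrist',f[:,:,0],e[:2],za,r,s,m,.003);print(rg,go(*rg[0][:2],za,s)[:2])
E
```

```text
t: 53.5
eef_pos: [0.3425, -0.2711, 0.3101]
orientation: [0.585, 3.086, 0.0]
force: [0.7, -1.1, -0.5]
grip_width: 0.0648
grasp_force: 27.9
[ 0.3425 -0.2711  0.3101] [ 0.036  -0.0546  0.0127]
flask peak (array([ 0.344 , -0.2691,  0.0329]), np.float64(0.002085589929513694)) [-0.0549  0.2399]
flask rise (array([ 0.3408, -0.2709,  0.0292]), np.float64(0.00034006774580465186)) [ 0.1749 -0.0401]
flask fall (array([ 0.3419, -0.2704,  0.0349]), np.float64(0.0006369995388365024)) [0.0914 0.0458]
flask peak (array([ 0.3431, -0.2708,  0.0321]), np.float64(0.0020873737696257)) [-0.0349  0.0505]
flask rise (array([ 0.3408, -0.2711,  0.029 ]), np.float64(0.00039387486417825045)) [ 0.1647 -0.0661]
flask fall (array([ 0.3419, -0.2701,  0.0349]), np.float64(0.0007170019210508867)) [0.096  0.0736]
(array([ 0.3409, -0.2704,  0.0248]), np.float64(0.0011474169742314178)) [0.1773 0.013 ]
(array([ 0.3421, -0.2702,  0.0237]), np.float64(0.0008812123011416612)) [0.0798 0.0681]
(array([ 0.3403, -0.2693,  0.034 ]), np.float64(0.0006860513384413271)) [0.2749 0.0929]
```

```bash
python3 -m inch '[[0.6,[0.04,-0.05,0.6],0],[0.6,[0,0,1],0],[0.6,[0,0,1.1],0],[0.6,[0,0,1],0],[0.6,[0,0,0.7],0],[0.6,[0,0,0.4],0],[0.6,[0,0,0],0],[0.6,[0,0,0],0],[0.6,[0,0,0],0],[0.6,[0,0,0],0]]' 28
python3 - <<'E'
from h import *
s=ctrl.sense();im=get_image('wrist');cv2.imwrite('pics/w15.png',im[:,:,::-1]);print(s['eef_pos'],s['force'])
a=cv2.resize(im[140:300,230:410],(675,600),interpolation=cv2.INTER_CUBIC)
cv2.imwrite('pics/c15.png',cv2.convertScaleAbs(a[:,:,::-1],alpha=1.5,beta=0))
E
```

```text
t: 54.8
eef_pos: [0.342, -0.2715, 0.2623]
orientation: [0.585, 3.086, 0.0]
force: [0.3, -0.1, -0.6]
grip_width: 0.0647
grasp_force: 27.9
[ 0.342  -0.2715  0.2623] [ 0.2731 -0.1438 -0.5575]
```

View pics/c15.png

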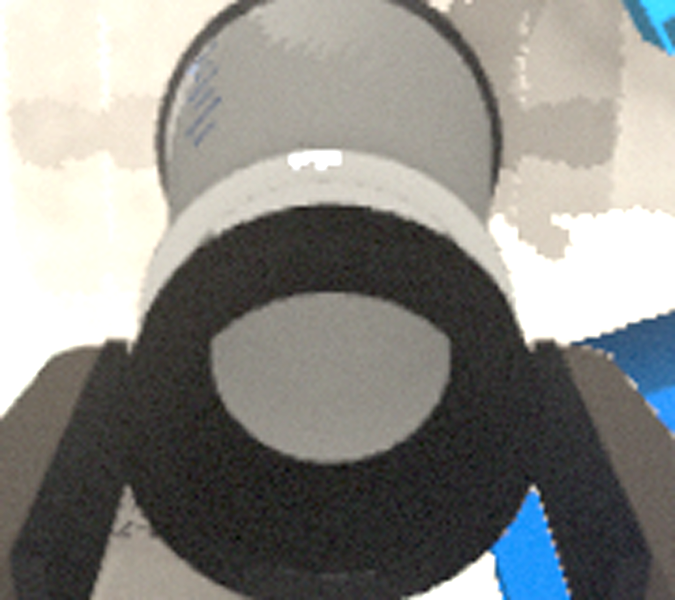

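The crop shows the black collar between pads at x≈329 and the flask_4 rim at x≈328, with its far edge at y≈150. The bore edges are at y≈292 (top plane) and 463 (tip plane).

Run:
```python
from h import *
s=ctrl.sense();z=s['eef_pos'][2]-.1052
for n,u,v,h,r in(('rim',329,150,.15,-3.5),('bore top',331,292,z+.032,-2.4),('bore tip',331,463,z,2.4),('collar',331,602,z+.032,3.3)):
  q=plane('wrist',[230+u/3.75,140+v/3.75],h,s)[0];g=go(*q,h,s);print(n,g[0]+r,g[1])
```

```text
rim 0.04008855514372911 0.06159105100616981
bore top 0.022528989145210065 0.0911578954709081
bore tip 0.22890772968376938 0.10196891124669709
collar 0.29685797602145403 0.09863492828713631
```

```bash
python3 -m inch '[[0.6,[-0.04,-0.02,0.2],0],[0.6,[0,0,0.3],0],[0.6,[0,0,0.4],0],[0.6,[0,0,0.4],0],[0.6,[0,0,0.4],0],[0.6,[0,0,0.3],0],[0.6,[0,0,0.15],0],[0.6,[0,0,0.05],0],[0.6,[0,0,0],0],[0.6,[0,0,0],0]]' 28
```

```text
t: 56.1
eef_pos: [0.3422, -0.2718, 0.2402]
orientation: [0.585, 3.086, 0.0]
force: [-0.4, 0.8, 1.9]
grip_width: 0.0649
grasp_force: 27.9
```

Home, with only slight contact. I'll release, rise and verify.

```bash
python3 -m inch '[[0.6,[0,0,0],0],[0.7,[0,0,0],0],[0.75,[0,0,0],0],[0.8,[0,0,0],0],[0.9,[0,0,0],0],[1,[0,0,0],0],[1,[0,0,0],0],[1,[0,0,0],0],[1,[0,0,0],0],[1,[0,0,0],0]]' 28
python3 -m inch '[[1,[0,0,-0.3],0],[1,[0,0,-0.6],0],[1,[0,0,-1],0],[1,[0,0,-1.5],0],[1,[0,0,-2],0],[1,[0,0,-1.5],0],[1,[0,0,-1],0],[1,[0,0,-0.5],0],[1,[0,0,0],0],[1,[0,0,0],0]]'
python3 - <<'E'
from h import *
s=ctrl.sense();im=get_image('wrist');t=get_image('top');sc=get_image('scene')
for n,i in(('w16',im),('t16',t),('s16',sc)):cv2.imwrite(f'pics/{n}.png',i[:,:,::-1])
T=proj('top',[[.4367,-.0727,.12],[.3358,.2894,.13],[.5158,.0457,.15],[.3422,-.2718,.16]]);S=proj('scene',[[.4367,-.0727,.10],[.3358,.2894,.12],[.5158,.0457,.13],[.3422,-.2718,.14]])
c=lambda i,p:cv2.resize(i[max(0,int(p[1])-25):int(p[1])+25,int(p[0])-25:int(p[0])+25],(200,200),interpolation=cv2.INTER_CUBIC)
print(S)
a=np.vstack([np.hstack([c(t,p) for p in T]),np.hstack([c(sc,p) for p in S]),])
w=cv2.resize(im[0:400],(320,200));w2=cv2.resize(im[150:270,230:410],(300,200))
b=np.zeros((200,800,3),np.uint8);b[:,:320]=w;b[:,320:620]=w2
cv2.imwrite('pics/c16.png',cv2.convertScaleAbs(np.vstack([a,b])[:,:,::-1],alpha=1.2))
E
```

```text
t: 57.35
eef_pos: [0.3423, -0.2718, 0.2401]
orientation: [0.585, 3.087, 0.0]
force: [-0.4, 0.4, -0.7]
grip_width: 0.092
grasp_force: 0.0
t: 58.6
eef_pos: [0.342, -0.2716, 0.3236]
orientation: [-0.585, -3.086, -0.0]
force: [0.3, -0.2, 0.5]
grip_width: 0.092
grasp_force: 0.0
[[341.5936 175.1259]
 [197.6062 227.9879]
 [280.4723 160.0623]
 [438.0842 158.6263]]
```

View pics/c16.png

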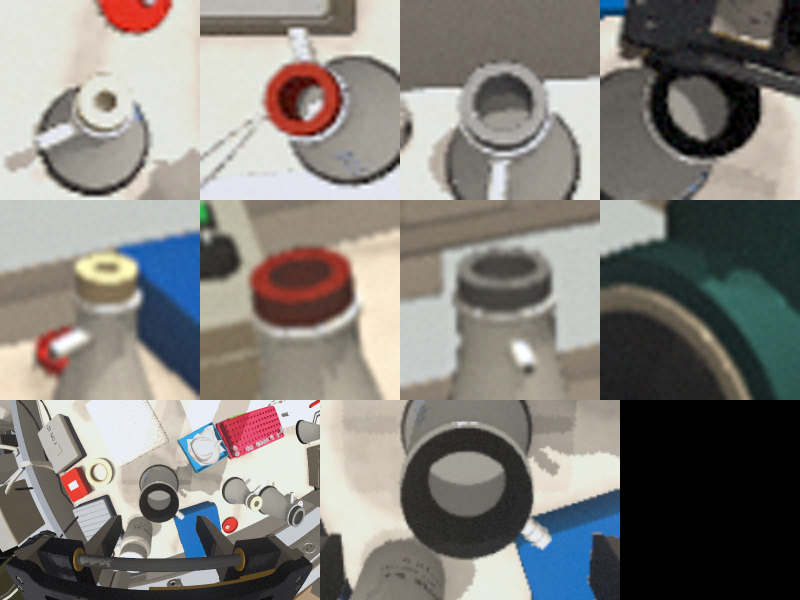

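The crops show all four adapters seated: collars flat on the rims, concentric and released. In the scene view the arm hides flask_4, but the top and wrist views show it seated. I'll hand in.

```bash
python3 -c "
from workcell import ctrl
print(ctrl.hand_in())"
```

```text
the job is handed in; nothing more can be done
None
```

I put all four adapters into their matching flasks, seated and released, and handed the job in at about 59 s of the 120 s allowed; the hand-in returned no verdict.

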